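# Press the last cell into the spring-loaded cell holder

## Task

The steel cell holder clamped to the edge of the board already has two battery cells in it and takes three. Lay the loose cell flat on top of them between the guide posts, with its terminals facing the same way as theirs, press it down against the spring until both end catches snap over it, and let go so that the catches alone hold it. Leave the other things on the board where they lie.

Things in the scene. Friction and masses are not known exactly. Their poses are not given: they have to be found in the camera images.
- cell: the loose battery cell: plain aluminium slab 120 long (x) x 60 wide (y) x 24 thick, 0.31 to 0.41 kg, lying flat on the board, stiff enough to press on. Origin: centre of its underside, z up. Two copper terminal blocks (18 long, 14 high, standing out 5) on its black long narrow face on the -y side, at x = -32 and +32, 46 apart; the opposite face is bare
- cell_terminals (a point): on the loose cell, midway between the outer faces of its two terminals: 35 from its centre towards its -y, at half its thickness
- cell_mid (a point): middle of the loose cell (half length, width and thickness)
- holder: steel cell holder (stack magazine), fixed upright at the left edge of the board by a toggle clamp. Origin: centre of its base plate's underside, on the board's top. x along the cells' length, z up, +y outward to the clamp, which stays below z = 80. The cells in it have their terminals to its -y side; the third goes the same way (cell x along holder x, cell y along holder y)
- holder_mouth (a point): centre of the holder's mouth, at holder z = 150. Four corner posts guide the cells with 2 play all round (inner faces at x = +-62, y = +-32), straight up to z = 138, then flared outward to z = 150. They cover only |x| = 45 to 65 of the long sides: the middle 90 of these is open above z = 22, so fingers holding the cell across its width can go down there
- holder_seat (a point): on the holder's centre line at z = 111, the level of the undersides of both catch noses. The top face of the uppermost held cell lies here; so the loaded third cell has its underside at z = 87, and the other two lie 24 and 48 lower. A cell laid in the guides first stops on the catches' ramps, underside at z = 125, and may sink to z = 112 by its weight
- catch_front (a joint): angle (rad) of the spring catch at the holder's -x end: 0 closed, growing outward, about 0.11 while a cell passes. Its 24 wide nose reaches 5 over the cell's end; above it a steep ramp leads outward up to z = 132. Pushing a cell down spreads both catches (3 to 7 N together); they snap back by themselves once its top is 1 to 2 below the noses
- catch_far (a joint): the same for the catch at the holder's +x end
- follower (a joint): travel (m) of the sprung follower plate under the stack: 0 with two cells held, 0.024 with three, stop at 0.032, so the third cell can be pushed at most 8 below its held height. Spring 350 N/m; the push on the third cell grows to about 10 to 15 N
- cell_low: the lower of the two cells already in the holder; same shape and axes as the loose cell
- cell_high: the upper of the two cells already in the holder; same shape and axes as the loose cell
- board: the weathered teak board, 460 x 760, top face 44 above its origin (centre of its underside, on the table); fixed
- tester: bystander: red plastic hand-held battery tester, 130 x 75 x 42; origin at the centre of its underside
- cap: bystander: pale green golf-cart cell cap, 76 across, 40 high; origin at the centre of its underside
- scoop: bystander: cast aluminium scoop, 220 long (x, mouth at +x), 72 wide, about 45 high; origin under its trough
- pack: bystander: black e-bike battery pack, 330 (x) x 88 x 68, heavy; origin at the centre of its underside
Mind the look-alikes: they are no part of the job. What is shaped like the cell but brown or yellow is not meant.

How it is judged:
By the outcome, as a careful person would: the job done as asked, in the order asked, and still so for the second after the job is handed in, with the robot touching nothing.
It also fails if it takes over 42 s, if anything falls off the work surface, if the arm or the gripper's body presses on something with over 40 N, if the wrist force passes 120 N, or if a joint passes its speed limit or range.

## Robot

A 7-joint arm with a two-finger parallel gripper is mounted at the origin on the work surface. World frame = base frame: x ahead of the robot, y to its left, z up, the work surface at z = 0. Lengths are in m, angles in rad, forces in N, time in s.
With the tool pointing down it reaches from about 0.35 to 0.775 m from the base axis. Payload 3.1 kg.
Tool frame: the origin (TCP) lies on the centre line of the jaws, within the pads' length; the fingertips stand 14 mm ahead of it and the grasp point (between the pads) lies 5 mm behind it; z points along the fingers, y is the direction in which the jaws open and shut (so a half turn about z gives the same grasp; the last joint's range is limited). The gripper opens to 85 mm and grips with 20 to 120 N. Pads are 22 mm wide; open, the fingers measure 114 mm over their backs; the gripper's body (76 mm by 85 mm) begins 54 mm behind the grasp point. The pads swing forward as they close: fully open they stand 13 mm farther back than shut.
Start: joints at [-1.31, 0.311, 0.014, 1.512, -0.004, 1.319, -0.027], TCP at [0.164, 0.525, 0.221] pointing down, gripper open.
Joint ranges: [-2.7, 2.7], [-0.3, 1.91], [-1.27, 1.3], [0.12, 2.57], [-1.44, 4.58], [0.2, 2.03], [-3.05, 3.05]. Speed limits (rad/s): [2.79, 2.79, 3.14, 3.14, 3.14, 3.14, 3.14].

## Interface

Orientations are given as a rotation vector (axis times angle).
In Python, from cell import get_obs, read_camera, camera_model, job_done, find_in gives the robot as it stands.
- The arm moves only by the tool jog_arm, never from a script. Its argument "steps" is a list of rows, each an object with "grip": the opening in per cent of the stroke, from 0 (shut) to 100 (fully open); "xyz": the shift along the tool's x, y, z in mm, a list of three; "twist": the turn, a rotation vector about the tool's x, y, z in degrees, a list of three. In form: [{"grip": grip, "xyz": [dx, dy, dz], "twist": [rx, ry, rz]}, ...]. A call has 1 to 10 rows; each row is the pose to reach, as a shift and turn from the pose commanded when the call began, along the tool's axes at that moment; what a row does not reach only later rows make up. A row lasts 1/10 s, in which the tool goes at most 50 mm and 8.59 degrees, less where a joint would pass 70% of its speed; a pose out of reach is approached as far as the arm can. A call with a gripper value outside its range is refused whole. The fingers move at their own pace and stop on an object; "grip_force" is the grip in N (left out, the last holds). Time passes only in rows, so rows that repeat a pose let the fingers close. It gives the time, the measured TCP pose, the force and the opening at its end, in the units of the state.
- get_obs(): the state, without advancing time (a new reading comes with each control period).
- read_camera(name): name is "scene" or "top"; returns the picture (400x640x3 uint8, red, green, blue); there is no depth.
- camera_model(name): a dict with "camera_matrix" (3x3 intrinsics, pixels), "xyz" and "orientation" of the camera in the world. Camera axes: x right, y up, looking along -z (the intrinsics and any distortion apply to the point x, -y, -z); pixel columns grow to the right and rows downward; lengths in m; the calibration is good to about 2 mm. A picture is of the moment at which its call begins. camera_model takes no time and is no camera call.
- job_done(): hands the job in, once; it reports no verdict.
Trained networks look in the newest picture that a camera, given by its name, has taken for a name from the list of things; names that differ only in an ending like _2 or _b are one class to them, and where a whole thing is asked for, a point or a joint stands for the part that bears it (a point fixed in the world has none). Each returns a list of dicts, best first, with "conf" (0 to 1); they miss things now and then, are a little off and sometimes report something else, mostly with a low value. They report only what shows in the picture. A call takes as long as a camera call. They do not tell look-alikes from the thing itself.
- find_in(camera, thing): "centre" ([x, y, z] in m, in world coordinates, good to about 4 mm: the middle of the surface that is visible of it).
The state is a dict: "t": time; "qpos": joint angles; "joint_vel": joint speeds; "tau": joint torques, N m; "tool_pos": TCP position; "tcp_rot": TCP orientation; "contact_force": force on the tool from outside, world axes, zero at the start; "wrist_torque": the same for the moment, N m; "grip_width": opening from 0.0 (shut) to 1.0 (fully open).
Only numpy, scipy, OpenCV 4.12 (cv2) and the standard library are available. Lean on these libraries where they do the work, as an engineer would, in place of code of your own. Each camera call takes 0.05 s, during which the arm holds its last target. There are 200 camera calls.

## Working session

There is one attempt and no reset: what is moved stays moved. The work goes in short steps, Python scripts to look and compute and a tool call to move; the robot and the scene stay as the last step left them, time stands still between calls to the robot, and variables do not carry over. Pictures are saved under pics/ and viewed, about 8 in all and at most 12, crops included, and the job is handed in when it is done.

Besides the shell and the picture viewer there is one more tool, called after "Call:" in YAML: its name, and indented under it one key for each argument. jog_arm: Moves the arm, as the interface text tells. Its arguments: {"type":"object","properties":{"steps":{"type":"array"},"grip_force":{"type":"number"}},"required":["steps"]}

```bash
mkdir -p pics; ls; python3 - <<'E'
from cell import *
import cv2, numpy as np
np.set_printoptions(precision=4,suppress=True)
o=get_obs(); print({k:np.round(v,4) for k,v in o.items()})
for c in("scene","top"):
    im=read_camera(c); cv2.imwrite(f"pics/{c}0.png",im[:,:,::-1])
    m=camera_model(c); print(c,m)
    for t in("cell","holder","cell_high","tester","pack","scoop","cap") if c=="top" else ("cell","holder","cell_high"):
        print(c,t,[(np.round(d["centre"],3),round(d["conf"],2)) for d in find_in(c,t)[:4]])
print(get_obs()["t"])
E
```

```text
pics
{'t': np.float64(0.0), 'qpos': array([-1.3097,  0.3117,  0.014 ,  1.5131, -0.0044,  1.3192, -0.0272]), 'joint_vel': array([ 0.    , -0.0005, -0.0013, -0.0006, -0.0008,  0.0021,  0.0007]), 'tau': array([ -0.0005, -37.9907,   0.1461, -23.0588,   0.0124,   0.0136,
        -0.    ]), 'tool_pos': array([0.1638, 0.5242, 0.2203]), 'tcp_rot': array([-0.4737, -3.1054,  0.0037]), 'contact_force': array([0.0008, 0.6829, 0.3063]), 'wrist_torque': array([ 0.0581, -0.0273,  0.015 ]), 'grip_width': np.float64(1.0013)}
scene {'camera_matrix': array([[431.6748,   0.    , 323.5063],
       [  0.    , 431.6748, 199.8672],
       [  0.    ,   0.    ,   1.    ]]), 'xyz': array([ 0.9961, -0.9158,  0.9278]), 'orientation': array([0.857 , 0.2461, 0.5493])}
scene cell [(array([ 0.586, -0.093,  0.07 ]), 0.92), (array([ 0.212, -0.316,  0.026]), 0.65), (array([ 0.419, -0.49 ,  0.026]), 0.56)]
scene holder [(array([0.603, 0.285, 0.096]), 0.79)]
scene cell_high [(array([0.581, 0.292, 0.156]), 0.91), (array([ 0.583, -0.096,  0.066]), 0.72), (array([0.606, 0.285, 0.095]), 0.65), (array([ 0.386, -0.153,  0.076]), 0.37)]
top {'camera_matrix': array([[485.2833,   0.    , 323.3798],
       [  0.    , 485.2833, 197.4559],
       [  0.    ,   0.    ,   1.    ]]), 'xyz': array([ 0.2693, -0.0982,  1.3882]), 'orientation': array([ 0.1299, -0.1141, -1.5643])}
top cell [(array([ 0.574, -0.085,  0.068]), 0.89), (array([ 0.663, -0.521,  0.021]), 0.77), (array([ 0.413, -0.488,  0.02 ]), 0.76), (array([ 0.204, -0.309,  0.026]), 0.7)]
top holder [(array([0.59 , 0.311, 0.109]), 0.96)]
top cell_high []
top tester [(array([0.58 , 0.099, 0.079]), 0.56)]
top pack [(array([ 0.752, -0.07 ,  0.109]), 0.9)]
top scoop [(array([ 0.384, -0.115,  0.055]), 0.65), (array([ 0.574, -0.091,  0.064]), 0.43)]
top cap [(array([ 0.578, -0.278,  0.073]), 0.61)]
0.6
```

View pics/scene0.png

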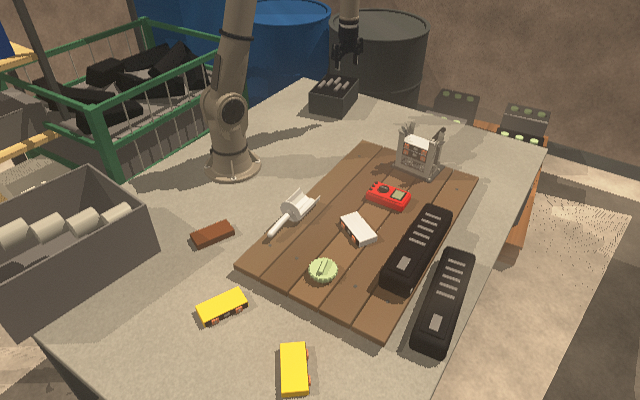

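View pics/top0.png

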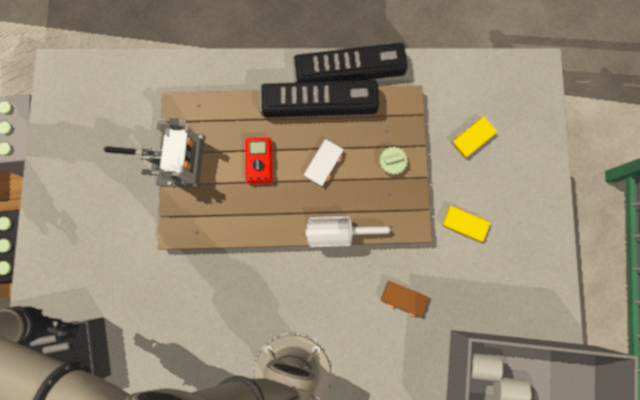

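The scene view shows the loose aluminium cell at about (358,229) and the holder at (420,155). In the top view they are at (324,162) and (178,153). Brown and yellow look-alikes lie off the board. I'll enlarge both targets in one composite.

```bash
python3 - <<'E'
import cv2, numpy as np
s=cv2.imread("pics/scene0.png"); t=cv2.imread("pics/top0.png")
f=lambda im,x,y,w,h:cv2.resize(im[y:y+h,x:x+w],(400,300),interpolation=cv2.INTER_CUBIC)
cv2.imwrite("pics/comb0.png",np.vstack([np.hstack([f(s,325,200,80,60),f(s,380,115,80,60)]),np.hstack([f(t,284,132,80,60),f(t,140,122,80,60)])]))
E
```

```text
(no output)
```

View pics/comb0.png

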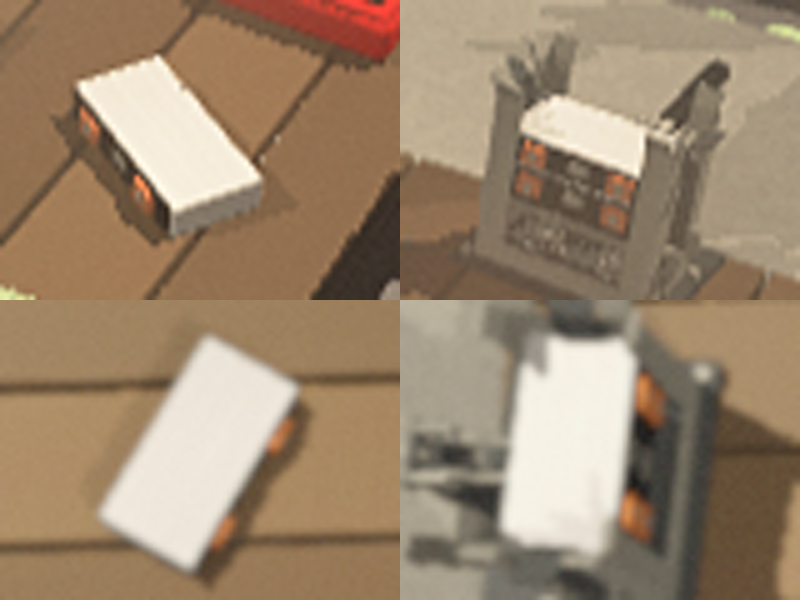

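The composite shows the following:
- **Loose cell:** copper terminals on its right-hand (world −y) side, top-face corners near crop pixels (209,335), (299,383), (197,574) and (99,516), yaw about −28°.
- **Holder:** terminals also to the right, yaw about −8°.

Next I'll fit both poses using both cameras.

```bash
cat > h.py <<'E'
import cv2, numpy as np
from cell import *
from scipy.optimize import least_squares
from scipy.spatial.transform import Rotation as Ro
np.set_printoptions(precision=4,suppress=True)
CM={c:camera_model(c) for c in("scene","top")}
def proj(c,P):
    m=CM[c]; p=(np.atleast_2d(P)-m["xyz"])@Ro.from_rotvec(m["orientation"]).as_matrix()
    q=np.c_[p[:,0],-p[:,1],-p[:,2]]@np.array(m["camera_matrix"]).T
    return q[:,:2]/q[:,2:]
def place(x,y,yaw,z,L):
    c,s=np.cos(yaw),np.sin(yaw); L=np.atleast_2d(L)
    return np.c_[x+c*L[:,0]-s*L[:,1],y+s*L[:,0]+c*L[:,1],z+L[:,2]]
def fit(obs,z,x0):  # obs: list of (cam, local points, pixels)
    f=lambda v:np.concatenate([(proj(c,place(*v,z,L))-px).ravel() for c,L,px in obs])
    r=least_squares(f,x0,loss="soft_l1"); return r.x,f(r.x).reshape(-1,2)
def copper(im,x,y,w,h):
    hs=cv2.cvtColor(im[y:y+h,x:x+w],cv2.COLOR_RGB2HSV)
    m=((hs[...,0]<16)&(hs[...,1]>120)&(hs[...,2]>110)).astype(np.uint8)
    n,_,st,ce=cv2.connectedComponentsWithStats(m)
    return [(st[i,4],ce[i]+[x,y]) for i in range(1,n) if st[i,4]>3]
def white(im,x,y,w,h,thr=165):
    g=im[y:y+h,x:x+w].min(2).astype(np.uint8); g=cv2.resize(g,None,fx=8,fy=8,interpolation=cv2.INTER_CUBIC)
    cs,_=cv2.findContours((g>thr).astype(np.uint8),cv2.RETR_EXTERNAL,cv2.CHAIN_APPROX_NONE)
    k=max(cs,key=cv2.contourArea); return k[:,0]/8-7/16+[x,y]
def quad(k):
    a=cv2.approxPolyDP((k*8).astype(np.float32)[:,None],0.05*cv2.arcLength((k*8).astype(np.float32)[:,None],True),True)
    return a[:,0]/8
E
python3 - <<'E'
from h import *
s=cv2.imread("pics/scene0.png")[:,:,::-1].copy(); t=cv2.imread("pics/top0.png")[:,:,::-1].copy()
for n,im,b in(("scene",s,(325,200,80,60)),("top",t,(284,132,80,60)),("scene",s,(395,130,40,30)),("top",t,(155,125,40,60))):
    print(n,b,"white\n",quad(white(im,*b)),"\ncopper",copper(im,*b))
E
```

```text
scene (325, 200, 80, 60) white
 [[340.4375 216.0625]
 [359.1875 241.8125]
 [376.3125 235.4375]
 [356.3125 210.8125]] 
copper [(np.int32(258), array([391.2752, 203.9302])), (np.int32(6), array([361.5, 215.5])), (np.int32(17), array([342.5882, 224.5882])), (np.int32(12), array([371.    , 226.4167])), (np.int32(4), array([377.  , 233.75])), (np.int32(22), array([353.1364, 238.8182])), (np.int32(5), array([358. , 249.2])), (np.int32(6), array([355.3333, 253.    ])), (np.int32(4), array([350.5, 255. ])), (np.int32(4), array([347.75, 258.  ]))]
top (284, 132, 80, 60) white
 [[325.9375 139.1875]
 [303.6875 174.0625]
 [320.4375 184.8125]
 [342.6875 149.6875]] 
copper [(np.int32(19), array([340., 159.])), (np.int32(20), array([328.8, 178. ]))]
scene (395, 130, 40, 30) white
 [[404.8125 137.1875]
 [427.1875 149.6875]
 [428.5625 139.8125]
 [411.0625 133.8125]] 
copper [(np.int32(14), array([406.3571, 145.0714])), (np.int32(14), array([405.0714, 151.2857])), (np.int32(16), array([423.5  , 151.625])), (np.int32(11), array([421.9091, 157.3636]))]
top (155, 125, 40, 60) white
 [[169.5625 129.0625]
 [159.9375 166.9375]
 [178.1875 172.4375]
 [186.5625 134.1875]] 
copper [(np.int32(40), array([189.425, 141.425])), (np.int32(39), array([186.5897, 164.9231]))]
```

```bash
cat >> h.py <<'E'
def crossing(im,r,a,b,thr):
    g=im[r,a:b].min(1).astype(float); i=np.arange(len(g)-1)
    k=[j+(thr-g[j])/(g[j+1]-g[j]) for j in i if (g[j]-thr)*(g[j+1]-thr)<0]
    return [round(a+v,2) for v in k]
E
python3 - <<'E'
from h import *
s=cv2.imread("pics/scene0.png")[:,:,::-1].copy(); t=cv2.imread("pics/top0.png")[:,:,::-1].copy()
C=np.array([[60,30,24],[-60,30,24],[-60,-30,24],[60,-30,24]])/1e3
T=np.array([[325.94,139.19],[303.69,174.06],[320.44,184.81],[342.69,149.69]])
S=np.array([[376.31,235.44],[356.31,210.81],[340.44,216.06],[359.19,241.81]])
for nm,o in(("both",[("top",C,T),("scene",C,S)]),("top",[("top",C,T)]),("scene",[("scene",C,S)])):
    v,r=fit(o,.044,[.58,-.09,-.5]); print("loose",nm,v,np.degrees(v[2]),"\n",r.T)
zc=.044+.063 # cell_high underside (top at 111-? two held: top at holder z 111)
th=lambda z:np.array([[-32,-35,z],[32,-35,z]])/1e3
Sh=np.array([[406.36,145.07],[423.5,151.63]]); Sl=np.array([[405.07,151.29],[421.91,157.36]]); Th=np.array([[186.59,164.92],[189.43,141.43]])
for z in(.044+.087,):
  obs=[("scene",th(12.5),Sh),("scene",th(-11.5),Sl),("top",th(18),Th)]
  for nm,o in(("both",obs),("top",obs[2:]),("scene",obs[:2])):
    v,r=fit(o,z,[.59,.3,-.1]); print("holder",nm,v,np.degrees(v[2]),"\n",r.T)
for r in range(136,170,3): print(r,crossing(t,r,150,200,150),crossing(t,r,150,200,180))
E
```

```text
loose both [ 0.5778 -0.0842 -0.5515] -31.597624320920715 
 [[-0.3241 -0.8361  0.7695  1.1667  0.4105  0.3504 -1.4232 -0.9996]
 [-1.0262 -0.2419  0.187  -0.614  -0.1727 -0.7352 -0.5842 -0.354 ]]
loose top [ 0.5766 -0.0837 -0.56  ] -32.08713753915299 
 [[-0.3261 -1.153   0.3542  1.0709]
 [-0.5961  0.0065  0.5921 -0.0293]]
loose scene [ 0.5796 -0.0852 -0.5402] -30.951850797282862 
 [[ 0.9513  0.4517 -1.237  -0.3473]
 [ 0.135  -0.3435 -0.0436  0.12  ]]
holder both [ 0.586   0.3085 -0.0637] -3.6475709657599076 
 [[-1.0001 -1.0088 -0.6393 -0.5486 -0.7786 -0.9279]
 [ 0.4192  0.3085  0.1864  0.6191 -1.1072 -1.248 ]]
holder top [ 0.5831  0.306  -0.0705] -4.039934237306214 
 [[-0.0052  0.0052]
 [ 0.0736 -0.0747]]
holder scene [ 0.5871  0.3122 -0.0574] -3.2890426251729266 
 [[-0.2212 -0.1796  0.1327  0.2735]
 [ 0.07   -0.1084 -0.1662  0.1983]]
136 [np.float64(163.3), np.float64(186.6), np.float64(198.9)] [np.float64(163.87), np.float64(167.54), np.float64(168.26), np.float64(186.15)]
139 [np.float64(162.77), np.float64(186.32)] [np.float64(163.41), np.float64(185.8)]
142 [np.float64(162.45), np.float64(185.96)] [np.float64(162.98), np.float64(185.43)]
145 [np.float64(162.04), np.float64(185.51)] [np.float64(162.65), np.float64(185.07)]
148 [np.float64(161.49), np.float64(185.15)] [np.float64(162.1), np.float64(184.63)]
151 [np.float64(161.27), np.float64(184.81)] [np.float64(161.88), np.float64(184.31)]
154 [np.float64(160.94), np.float64(184.48)] [np.float64(161.54)]
157 [np.float64(159.56), np.float64(184.14)] [np.float64(160.62), np.float64(183.6)]
160 [np.float64(160.25), np.float64(183.68)] [np.float64(160.77), np.float64(183.19)]
163 [np.float64(159.83), np.float64(183.34)] [np.float64(160.35), np.float64(182.82)]
166 [np.float64(159.57), np.float64(181.78)] [np.float64(160.05), np.float64(180.59)]
169 [np.float64(161.61), np.float64(181.04)] [np.float64(163.09), np.float64(179.92)]
```

```bash
python3 - <<'E'
from h import *
t=cv2.imread("pics/top0.png")[:,:,::-1].copy()
rows=np.array([139,142,145,148,151,160,163]); 
Lc=np.array([162.9,162.6,162.2,161.7,161.4,160.4,160.0]); Rc=np.array([186.3,185.96,185.5,185.15,184.8,183.7,183.35])
th=np.array([[-32,-35,18],[32,-35,18]])/1e3; Th=np.array([[186.59,164.92],[189.43,141.43]])
def f(v,z=.131):
    out=[]
    for y,co in((.03,Lc),(-.03,Rc)):
        p=proj("top",place(*v,z,[[-.04,y,.024],[.04,y,.024]]))
        out.append(np.interp(rows,p[::-1,1][::1] if p[0,1]>p[1,1] else p[:,1],p[::-1,0] if p[0,1]>p[1,1] else p[:,0])-co)
    out.append((proj("top",place(*v,z,th))-Th)[:,1]); return np.concatenate(out)
r=least_squares(f,[.59,.3,-.1]); print(r.x,np.degrees(r.x[2]),r.fun)
# loose cell: contour-based rectangle (threshold at mid-level)
for thr in(120,140,165):
    k=white(t,290,134,65,55,thr); rc=cv2.minAreaRect((k*8).astype(np.float32)); print(thr,np.array(rc[0])/8,np.array(rc[1])/8,rc[2])
print(proj("top",place(.577,-.084,-.5515,.044,[[0,0,.024],[.05,0,.024]])))
for n in("holder","cell_high"): print(n,[(np.round(d["centre"],3),round(d["conf"],2)) for d in find_in("scene",n)[:2]])
E
```

```text
[ 0.5831  0.3089 -0.07  ] -4.008360046091324 [ 0.3223  0.2363  0.2502  0.3641  0.278   0.1197  0.1337 -0.2785 -0.3022
 -0.2059 -0.2196 -0.2333 -0.2243 -0.238   0.0738 -0.0749]
120 [322.979  161.9101] [23.1713 44.7061] 30.906400680541992
140 [323.0287 161.8896] [22.5272 43.9326] 30.894641876220703
165 [323.0443 161.8816] [21.7286 42.901 ] 30.74996566772461
[[323.3468 161.6902]
 [332.7643 146.8462]]
holder [(array([0.603, 0.285, 0.096]), 0.79)]
cell_high [(array([0.581, 0.292, 0.156]), 0.91), (array([ 0.583, -0.096,  0.066]), 0.72)]
```

```bash
cat >> h.py <<'E'
def togo(x,y,z,yawdeg):
    o=get_obs(); R=Ro.from_rotvec(o["tcp_rot"]); yw=np.radians(yawdeg)
    ax=np.array([-np.cos(yw),-np.sin(yw),0]); ay=np.array([-np.sin(yw),np.cos(yw),0])
    Rt=Ro.from_matrix(np.c_[ax,ay,[0,0,-1]])
    print("t",o["t"],"pos",o["tool_pos"],"F",o["contact_force"],"g",round(float(o["grip_width"]),3),
      "\n xyz mm",np.round(R.inv().apply(np.array([x,y,z])-o["tool_pos"])*1e3,1),"twist",np.round((R.inv()*Rt).as_rotvec(degrees=True),2))
E
python3 -c "
from h import *
togo(.577,-.084,.16,-30.5)"
```

```text
t 0.7 pos [0.164  0.525  0.2214] F [-0.0502  0.5361 -0.2172] g 1.0 
 xyz mm [-575.8 -458.2   61.4] twist [ 0.    0.   13.16]
```

Call:
jog_arm:
  steps:
    - {"grip": 100, "xyz": [-39, -31, 0], "twist": [0, 0, 1]}
    - {"grip": 100, "xyz": [-78, -62, 0], "twist": [0, 0, 2]}
    - {"grip": 100, "xyz": [-117, -93, 0], "twist": [0, 0, 3]}
    - {"grip": 100, "xyz": [-156, -124, 0], "twist": [0, 0, 4]}
    - {"grip": 100, "xyz": [-195, -155, 0], "twist": [0, 0, 5]}
    - {"grip": 100, "xyz": [-234, -186, 0], "twist": [0, 0, 7]}
    - {"grip": 100, "xyz": [-273, -217, 0], "twist": [0, 0, 9]}
    - {"grip": 100, "xyz": [-312, -248, 0], "twist": [0, 0, 11]}
    - {"grip": 100, "xyz": [-351, -279, 0], "twist": [0, 0, 12]}
    - {"grip": 100, "xyz": [-390, -310, 0], "twist": [0, 0, 13.2]}
  grip_force: 60

```text
t: 1.7
tool_pos: [0.4447, 0.1112, 0.2219]
tcp_rot: [0.828, 3.03, 0.002]
contact_force: [0.4, 0.6, 0.6]
grip_width: 1.002
```

```bash
python3 -c "
from h import *
togo(.577,-.084,.16,-30.5)"
```

```text
t 1.7 pos [0.4447 0.1112 0.2219] F [0.3698 0.5813 0.5724] g 1.002 
 xyz mm [-213.1 -100.9   61.8] twist [ 0.09  0.03 -0.07]
```

Call:
jog_arm:
  steps:
    - {"grip": 100, "xyz": [-43, -20, 10], "twist": [0, 0, 0]}
    - {"grip": 100, "xyz": [-85, -40, 20], "twist": [0, 0, 0]}
    - {"grip": 100, "xyz": [-128, -60, 35], "twist": [0, 0, 0]}
    - {"grip": 100, "xyz": [-170, -80, 50], "twist": [0, 0, 0]}
    - {"grip": 100, "xyz": [-213, -101, 62], "twist": [0, 0, 0]}
    - {"grip": 100, "xyz": [-213, -101, 62], "twist": [0, 0, 0]}
    - {"grip": 100, "xyz": [-213, -101, 62], "twist": [0, 0, 0]}

```text
t: 2.4
tool_pos: [0.5756, -0.084, 0.1585]
tcp_rot: [-0.832, -3.028, 0.002]
contact_force: [-0.6, -0.1, 0.6]
grip_width: 1.0
```

```bash
python3 - <<'E'
from h import *
togo(.577,-.084,.064,-30.5)
s=read_camera("scene"); t=read_camera("top")
cv2.imwrite("pics/scene1.png",s[:,:,::-1]);cv2.imwrite("pics/top1.png",t[:,:,::-1])
f=lambda im,x,y,w,h:cv2.resize(im[y:y+h,x:x+w,::-1],(400,400),interpolation=cv2.INTER_CUBIC)
cv2.imwrite("pics/comb1.png",np.hstack([f(s,308,170,100,100),f(t,274,112,100,100)]))
E
```

```text
t 2.4 pos [ 0.5756 -0.084   0.1585] F [-0.6263 -0.132   0.6465] g 1.0 
 xyz mm [-1.3  0.8 94.5] twist [-0.08 -0.07 -0.23]
```

View pics/comb1.png

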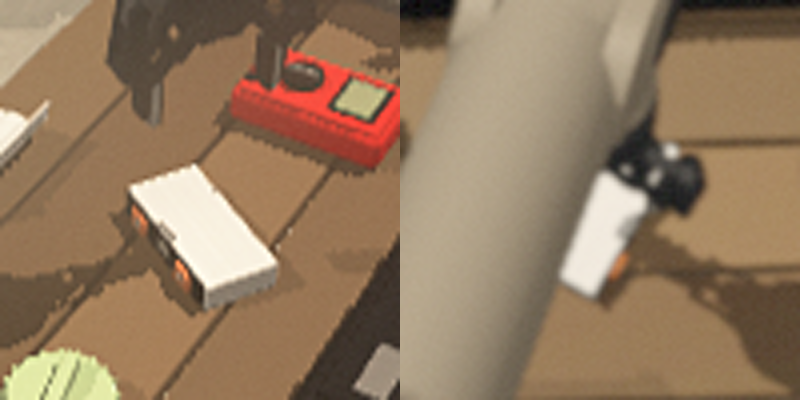

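The scene view shows the open fingers straddling the cell's middle, with tips near crop pixels (150,120) and (270,82). The arm partly hides the cell in the top view. Descend and grasp.

Call:
jog_arm:
  steps:
    - {"grip": 100, "xyz": [-1, 0, 40], "twist": [0, 0, 0]}
    - {"grip": 100, "xyz": [-1, 0, 75], "twist": [0, 0, 0]}
    - {"grip": 100, "xyz": [-1, 0, 88], "twist": [0, 0, 0]}
    - {"grip": 100, "xyz": [-1, 0, 94], "twist": [0, 0, 0]}
    - {"grip": 100, "xyz": [-1, 0, 94], "twist": [0, 0, 0]}
    - {"grip": 60, "xyz": [-1, 0, 94], "twist": [0, 0, 0]}
    - {"grip": 60, "xyz": [-1, 0, 94], "twist": [0, 0, 0]}
    - {"grip": 60, "xyz": [-1, 0, 94], "twist": [0, 0, 0]}
    - {"grip": 60, "xyz": [-1, 0, 94], "twist": [0, 0, 0]}
    - {"grip": 60, "xyz": [-1, 0, 94], "twist": [0, 0, 0]}
  grip_force: 60

```text
t: 3.5
tool_pos: [0.577, -0.083, 0.0657]
tcp_rot: [0.827, 3.03, 0.0]
contact_force: [0.6, 0.6, -0.8]
grip_width: 0.599
```

```bash
python3 - <<'E'
from h import *
togo(.577,-.084,.064,-30.5)
s=read_camera("scene"); cv2.imwrite("pics/scene2.png",s[:,:,::-1])
cv2.imwrite("pics/comb2.png",cv2.resize(s[190:260,310:400,::-1],(720,560),interpolation=cv2.INTER_CUBIC))
E
```

```text
t 3.5 pos [ 0.577  -0.083   0.0657] F [ 0.5748  0.6316 -0.7892] g 0.599 
 xyz mm [-0.5 -0.9  1.7] twist [ 0.02  0.03 -0.05]
```

View pics/comb2.png

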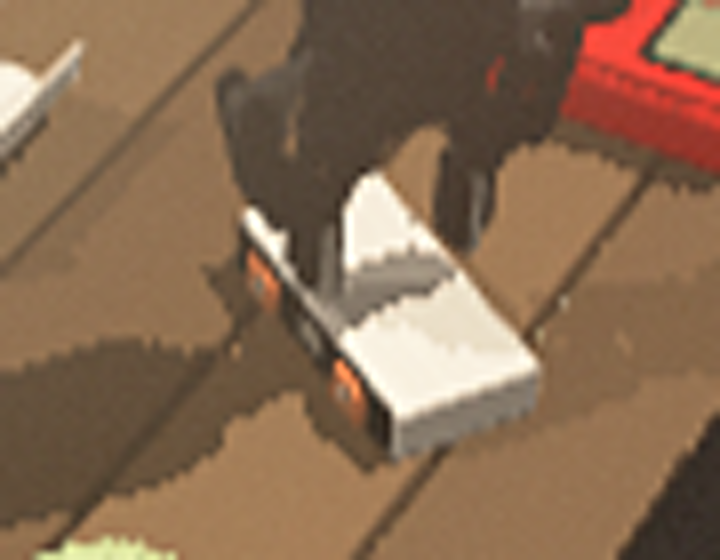

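The front finger ends at crop (320,300), which is on top of the cell near its edge, so the jaws closed above the cell and not around it. I'll work out the real tip height from the two pictures.

```bash
python3 - <<'E'
from h import *
d=np.array([-.5075,-.8616,0]) 
d=np.array([np.sin(np.radians(-30.5)),-np.cos(np.radians(30.5)),0])
for nm,p,lat,px in(("open",[.5756,-.084,.1585],(.0425,.057),([345.5,200],[375.5,190.5])),("60%",[.577,-.083,.0657],(.0255,.040),([349.7,227],[368.2,221]))):
    for sg,q in((1,px[0]),(-1,px[1])):
        for l in lat:
            for dz in(-.014,0,.014): print(nm,sg,l,dz,proj("scene",np.array(p)+sg*l*d+[0,0,dz])[0],"seen",q)
togo(.577,-.084,.064,-30.5)
E
```

```text
open 1 0.0425 -0.014 [345.098  209.0613] seen [345.5, 200]
open 1 0.0425 0 [345.3165 205.2175] seen [345.5, 200]
open 1 0.0425 0.014 [345.5382 201.3156] seen [345.5, 200]
open 1 0.057 -0.014 [340.4803 210.5305] seen [345.5, 200]
open 1 0.057 0 [340.6648 206.6815] seen [345.5, 200]
open 1 0.057 0.014 [340.8522 202.7741] seen [345.5, 200]
open -1 0.0425 -0.014 [371.4104 200.6897] seen [375.5, 190.5]
open -1 0.0425 0 [371.8162 196.8772] seen [375.5, 190.5]
open -1 0.0425 0.014 [372.2281 193.0084] seen [375.5, 190.5]
open -1 0.057 -0.014 [375.7739 199.3014] seen [375.5, 190.5]
open -1 0.057 0 [376.2099 195.4944] seen [375.5, 190.5]
open -1 0.057 0.014 [376.6523 191.6314] seen [375.5, 190.5]
60% 1 0.0255 -0.014 [349.4346 231.4115] seen [349.7, 227]
60% 1 0.0255 0 [349.6726 227.9261] seen [349.7, 227]
60% 1 0.0255 0.014 [349.914  224.3907] seen [349.7, 227]
60% 1 0.04 -0.014 [345.0729 232.8936] seen [349.7, 227]
60% 1 0.04 0 [345.2807 229.4048] seen [349.7, 227]
60% 1 0.04 0.014 [345.4914 225.8658] seen [349.7, 227]
60% -1 0.0255 -0.014 [364.5051 226.2905] seen [368.2, 221]
60% -1 0.0255 0 [364.8455 222.8174] seen [368.2, 221]
60% -1 0.0255 0.014 [365.1907 219.2952] seen [368.2, 221]
60% -1 0.04 -0.014 [368.7145 224.8602] seen [368.2, 221]
60% -1 0.04 0 [369.083  221.3907] seen [368.2, 221]
60% -1 0.04 0.014 [369.4566 217.8724] seen [368.2, 221]
t 3.55 pos [ 0.5769 -0.083   0.0656] F [0.8724 0.5486 0.4786] g 0.602 
 xyz mm [-0.6 -0.9  1.6] twist [ 0.01  0.01 -0.05]
```

Call:
jog_arm:
  steps:
    - {"grip": 60, "xyz": [0, -1, -15], "twist": [0, 0, 0]}
    - {"grip": 90, "xyz": [0, -1, -15], "twist": [0, 0, 0]}
    - {"grip": 90, "xyz": [0, -1, -15], "twist": [0, 0, 0]}
    - {"grip": 90, "xyz": [0, -1, -15], "twist": [0, 0, 0]}
    - {"grip": 90, "xyz": [0, -1, -5], "twist": [0, 0, 0]}
    - {"grip": 90, "xyz": [0, -1, 2], "twist": [0, 0, 0]}
    - {"grip": 90, "xyz": [0, -1, 5], "twist": [0, 0, 0]}
    - {"grip": 90, "xyz": [0, -1, 5], "twist": [0, 0, 0]}

```text
t: 4.35
tool_pos: [0.5754, -0.0836, 0.0591]
tcp_rot: [-0.827, -3.028, 0.001]
contact_force: [0.8, 0.2, 0.0]
grip_width: 0.902
```

```bash
python3 - <<'E'
from h import *
togo(.577,-.084,.046,-30.5)
s=read_camera("scene"); cv2.imwrite("pics/scene3.png",s[:,:,::-1])
cv2.imwrite("pics/comb3.png",cv2.resize(s[190:260,310:400,::-1],(720,560),interpolation=cv2.INTER_CUBIC))
E
```

```text
t 4.35 pos [ 0.5754 -0.0836  0.0591] F [0.8168 0.2341 0.0107] g 0.902 
 xyz mm [-1.6  0.5 13.1] twist [-0.06 -0.12 -0.05]
```

View pics/comb3.png

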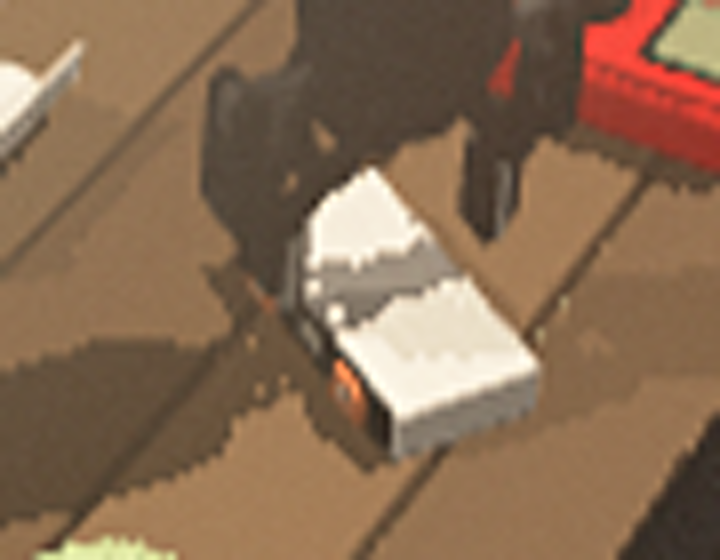

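At 90% the fingers straddle the cell, with the front finger ending near crop (285,310) and no contact. Going down in small steps while watching the force.

Call:
jog_arm:
  steps:
    - {"grip": 90, "xyz": [-1.5, 0, 3], "twist": [0, 0, 0]}
    - {"grip": 90, "xyz": [-1.5, 0, 6], "twist": [0, 0, 0]}
    - {"grip": 90, "xyz": [-1.5, 0, 6], "twist": [0, 0, 0]}

```text
t: 4.7
tool_pos: [0.5773, -0.0845, 0.054]
tcp_rot: [-0.827, -3.03, 0.0]
contact_force: [0.2, 0.3, 0.2]
grip_width: 0.896
```

Call:
jog_arm:
  steps:
    - {"grip": 90, "xyz": [0, 0, 2], "twist": [0, 0, 0]}
    - {"grip": 90, "xyz": [0, 0, 4], "twist": [0, 0, 0]}
    - {"grip": 90, "xyz": [0, 0, 4], "twist": [0, 0, 0]}

```text
t: 5.0
tool_pos: [0.5773, -0.0844, 0.0501]
tcp_rot: [-0.827, -3.03, 0.0]
contact_force: [0.6, -0.1, 0.4]
grip_width: 0.9
```

Call:
jog_arm:
  steps:
    - {"grip": 90, "xyz": [0, 0, 2], "twist": [0, 0, 0]}
    - {"grip": 90, "xyz": [0, 0, 3], "twist": [0, 0, 0]}
    - {"grip": 62, "xyz": [0, 0, 3], "twist": [0, 0, 0]}
    - {"grip": 62, "xyz": [0, 0, 3], "twist": [0, 0, 0]}
    - {"grip": 62, "xyz": [0, 0, 3], "twist": [0, 0, 0]}
    - {"grip": 62, "xyz": [0, 0, 3], "twist": [0, 0, 0]}
    - {"grip": 62, "xyz": [0, 0, 3], "twist": [0, 0, 0]}
  grip_force: 60

```text
t: 5.7
tool_pos: [0.578, -0.0845, 0.048]
tcp_rot: [0.827, 3.03, 0.001]
contact_force: [-1.5, 0.8, 5.3]
grip_width: 0.673
```

```bash
python3 - <<'E'
from h import *
togo(.577,-.084,.046,-30.5)
E
```

```text
t 5.7 pos [ 0.578  -0.0845  0.048 ] F [-1.4799  0.8082  5.3459] g 0.673 
 xyz mm [ 1.1 -0.   2. ] twist [ 0.03  0.04 -0.04]
```

Call:
jog_arm:
  steps:
    - {"grip": 50, "xyz": [0, 0, 0], "twist": [0, 0, 0]}
    - {"grip": 50, "xyz": [0, 0, 0], "twist": [0, 0, 0]}
    - {"grip": 50, "xyz": [0, 0, -5], "twist": [0, 0, 0]}
    - {"grip": 50, "xyz": [0, 0, -20], "twist": [0, 0, 0]}
    - {"grip": 50, "xyz": [0, 0, -50], "twist": [0, 0, 0]}
    - {"grip": 50, "xyz": [0, 0, -80], "twist": [0, 0, 0]}
    - {"grip": 50, "xyz": [0, 0, -80], "twist": [0, 0, 0]}
    - {"grip": 50, "xyz": [0, 0, -80], "twist": [0, 0, 0]}
  grip_force: 60

```text
t: 6.5
tool_pos: [0.5776, -0.0846, 0.1278]
tcp_rot: [0.828, 3.03, 0.0]
contact_force: [-0.7, 0.4, -4.4]
grip_width: 0.674
```

```bash
python3 - <<'E'
from h import *
togo(.577,-.084,.046,-30.5); print(get_obs()["wrist_torque"])
s=read_camera("scene"); cv2.imwrite("pics/scene4.png",s[:,:,::-1])
cv2.imwrite("pics/comb4.png",cv2.resize(s[165:235,310:400,::-1],(720,560),interpolation=cv2.INTER_CUBIC))
E
```

```text
t 6.5 pos [ 0.5776 -0.0846  0.1278] F [-0.6792  0.3807 -4.3597] g 0.674 
 xyz mm [ 0.9  0.2 81.8] twist [ 0.03  0.04 -0.05]
[-0.0307  0.0299 -0.0025]
```

View pics/comb4.png

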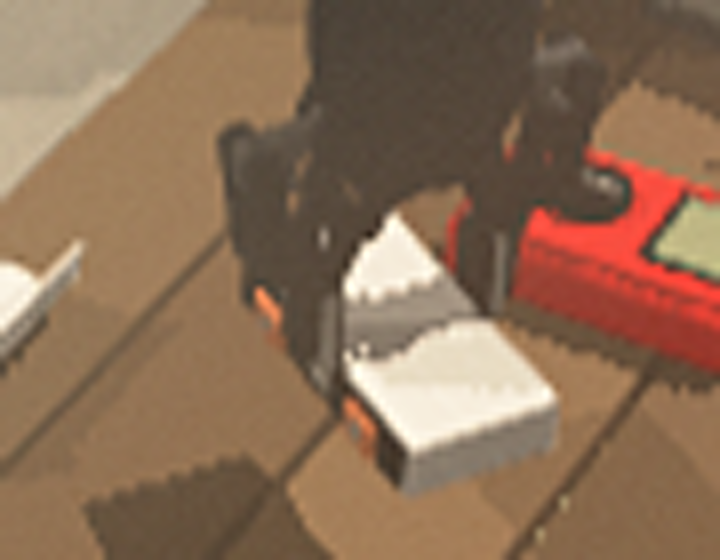

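The cell is lifted level, with wrist torque near 0 so it is gripped at its centre. Its terminals show at crop (265,310) and (360,425). Moving to above the holder mouth.

```bash
python3 - <<'E'
from h import *
togo(.585,.3105,.225,-3.8)
E
```

```text
t 6.55 pos [ 0.5766 -0.0842  0.1265] F [-1.1061  0.6274 -4.4267] g 0.678 
 xyz mm [193.5 344.1 -98.3] twist [ -0.    -0.12 -26.74]
```

Call:
jog_arm:
  steps:
    - {"grip": 50, "xyz": [0, 0, -40], "twist": [0, 0, 0]}
    - {"grip": 50, "xyz": [0, 0, -80], "twist": [0, 0, 0]}
    - {"grip": 50, "xyz": [15, 27, -98], "twist": [0, 0, -2]}
    - {"grip": 50, "xyz": [37, 65, -98], "twist": [0, 0, -5]}
    - {"grip": 50, "xyz": [59, 103, -98], "twist": [0, 0, -8]}
    - {"grip": 50, "xyz": [81, 143, -98], "twist": [0, 0, -11]}
    - {"grip": 50, "xyz": [103, 183, -98], "twist": [0, 0, -14]}
    - {"grip": 50, "xyz": [125, 223, -98], "twist": [0, 0, -18]}
    - {"grip": 50, "xyz": [148, 263, -98], "twist": [0, 0, -22]}
    - {"grip": 50, "xyz": [168, 299, -98], "twist": [0, 0, -25]}

```text
t: 7.55
tool_pos: [0.5829, 0.261, 0.2226]
tcp_rot: [-0.145, -3.133, 0.002]
contact_force: [1.1, 0.4, -2.7]
grip_width: 0.673
```

```bash
python3 - <<'E'
from h import *
togo(.585,.3105,.225,-3.8)
E
```

```text
t 7.55 pos [0.5829 0.261  0.2226] F [ 1.0609  0.3666 -2.7128] g 0.673 
 xyz mm [ 2.5 49.4 -2.4] twist [-0.07 -0.28 -1.51]
```

Call:
jog_arm:
  steps:
    - {"grip": 50, "xyz": [1, 20, -2], "twist": [0, 0, -1]}
    - {"grip": 50, "xyz": [2.5, 40, -2], "twist": [0, 0, -1.5]}
    - {"grip": 50, "xyz": [2.5, 48, -2], "twist": [0, 0, -1.5]}
    - {"grip": 50, "xyz": [2.5, 48, -2], "twist": [0, 0, -1.5]}
    - {"grip": 50, "xyz": [2.5, 48, -2], "twist": [0, 0, -1.5]}

```text
t: 8.05
tool_pos: [0.587, 0.3043, 0.2263]
tcp_rot: [-0.114, -3.138, 0.004]
contact_force: [0.2, -0.3, -3.0]
grip_width: 0.668
```

```bash
python3 - <<'E'
from h import *
togo(.585,.3105,.225,-3.8)
s=read_camera("scene"); cv2.imwrite("pics/scene5.png",s[:,:,::-1])
t=read_camera("top"); cv2.imwrite("pics/top5.png",t[:,:,::-1])
f=lambda im,x,y,w,h:cv2.resize(im[y:y+h,x:x+w,::-1],(400,500),interpolation=cv2.INTER_CUBIC)
cv2.imwrite("pics/comb5.png",np.hstack([f(s,378,100,72,90),f(t,132,108,72,90)]))
print(copper(s,385,105,55,60))
E
```

```text
t 8.05 pos [0.587  0.3043 0.2263] F [ 0.1501 -0.3099 -3.0065] g 0.668 
 xyz mm [2.4 6.  1.3] twist [-0.16 -0.08 -0.36]
[(np.int32(18), array([409.2222, 121.6111])), (np.int32(18), array([427.5   , 127.8333])), (np.int32(13), array([406.2308, 145.1538])), (np.int32(13), array([405.    , 151.2308])), (np.int32(15), array([423.4667, 151.7333])), (np.int32(11), array([422.2727, 157.6364]))]
```

View pics/comb5.png

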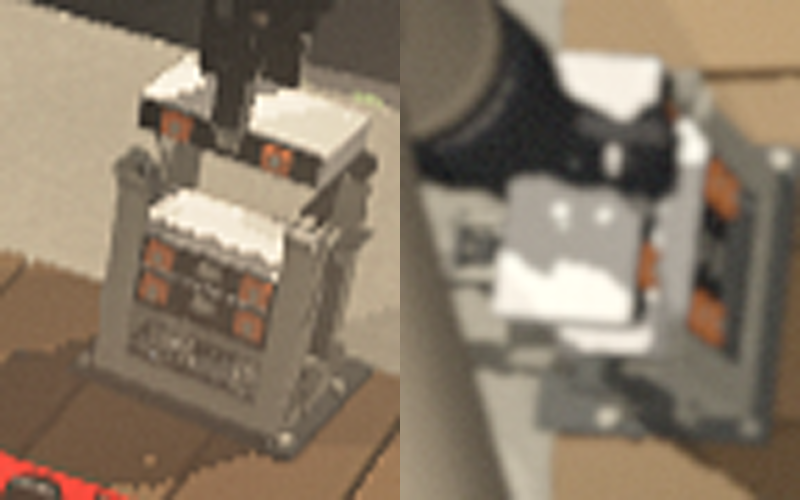

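The held cell's terminals at crop (175,127) and (277,158) face the same way as the two below at (160,255) and (255,292). Fitting it with the same scene features will give the relative offset.

```bash
python3 - <<'E'
from h import *
th=lambda z:np.array([[-32,-35,z],[32,-35,z]])/1e3
Sh=np.array([[406.3,145.1],[423.48,151.68]]); Sl=np.array([[405.05,151.26],[422.1,157.5]]); H=np.array([[409.22,121.61],[427.5,127.83]])
vh,_=fit([("scene",th(12.5),Sh),("scene",th(-11.5),Sl)],.131,[.59,.3,-.1]); print("holder",vh,np.degrees(vh[2]))
for z in(.219,.222,.225):
    v,r=fit([("scene",th(12.5),H)],z,[.59,.3,-.1]); print(z,v,np.degrees(v[2]),"delta holder-cell mm",(vh-v)[:2]*1e3,np.round(r.ravel(),2))
# free z
f=lambda v:(proj("scene",place(v[0],v[1],v[2],v[3],th(12.5)))-H).ravel()
r=least_squares(f,[.59,.3,-.06,.222]);print("free z",r.x,r.fun)
togo(.585,.3105,.225,-3.8)
t=cv2.imread("pics/top5.png")[:,:,::-1].copy()
print("top copper",copper(t,165,120,45,60))
E
```

```text
holder [ 0.5872  0.3119 -0.0555] -3.182016544173887
0.219 [ 0.5844  0.3141 -0.0402] -2.3044562809954843 delta holder-cell mm [ 2.8228 -2.1679] [ 0.1   0.12 -0.1  -0.11]
0.222 [ 0.5863  0.309  -0.0435] -2.4934446675663464 delta holder-cell mm [0.936  2.9768] [ 0.08  0.09 -0.07 -0.08]
0.225 [ 0.5881  0.3038 -0.0469] -2.6849098897699544 delta holder-cell mm [-0.9523  8.1221] [ 0.05  0.06 -0.05 -0.06]
free z [ 0.5922  0.2928 -0.0541  0.2314] [ 0. -0. -0. -0.]
t 8.15 pos [0.5875 0.3039 0.2272] F [ 0.9097 -0.7421 -1.5809] g 0.675 
 xyz mm [3.  6.4 2.2] twist [-0.1  -0.01 -0.43]
top copper [(np.int32(40), array([189.375, 141.575])), (np.int32(17), array([175.9412, 155.8235])), (np.int32(40), array([186.725, 165.075]))]
```

```bash
python3 - <<'E'
from h import *
t=cv2.imread("pics/top5.png")[:,:,::-1].copy()
for r in range(150,168): print(r,t[r,144:184].min(1))
print("cols")
for c in (155,160,165,170): print(c,t[155:178,c].min(1))
E
```

```text
150 [ 82  91 102 100  97 115 130 147 154 154 154 153 155 151 154 155 154 157
 155 153 153 156 155 157 157 155 155 157 156 156 138  95  73 135 171 168
 157 155 154 157]
151 [ 88  88  87  89  79  88 119 144 153 152 154 154 154 155 154 152 154 152
 156 154 156 155 155 155 156 155 155 157 157 154 137  94  74 132 170 169
 158 155 158 155]
152 [103  97  92  87  75  98 138 157 157 155 154 153 155 153 154 154 154 153
 152 155 154 154 154 156 154 158 159 157 156 153 135  89  68 109 147 157
 156 159 158 156]
153 [ 94  91  89  84  83 130 176 194 189 169 157 153 153 154 154 152 158 156
 155 154 155 157 155 157 156 156 156 156 157 150 126  81  58  80 117 142
 154 158 156 155]
154 [ 79  87  88  83  96 155 205 227 222 203 169 156 153 152 153 159 171 178
 172 160 163 160 157 155 155 157 154 156 157 148 122  80  58  69 106 136
 152 156 159 154]
155 [ 99 105 109 107 125 174 221 238 239 225 199 172 160 155 157 174 203 214
 204 197 193 186 170 161 158 156 157 157 155 145 117  75  62  79 117 146
 156 157 158 148]
156 [142 147 143 147 161 188 222 239 242 238 225 205 189 170 169 195 225 235
 233 231 229 22
[... 1624 characters left out ...]
 102 105 107 109 106 117 123 135 154 169
 178 177 177 177 175 175 177 175 177 174 163 145 133 145 162 150 131 127
 116 115 107  87]
167 [144 153 156 156 155 157 148 115  94  95  94  92  88  86  97 114 148 184
 202 203 200 198 196 191 187 187 185 181 179 177 181 190 189 162 133 125
 114 108 105  90]
cols
155 [172 205 233 242 243 239 236 233 225 200 152 109  92  85  88 109 135 142
 127 105 115 142 146]
160 [203 225 235 240 241 241 241 242 239 224 186 154 148 135 119 115 111  97
  88  79  91 102 104]
165 [186 222 237 241 240 240 239 240 240 232 202 177 198 219 222 200 150 103
 101  99 100  97  94]
170 [157 159 171 199 224 237 241 241 240 235 213 177 185 216 224 209 155  83
  58  61  57  58  65]
```

```bash
python3 - <<'E'
from h import *
th=lambda z:np.array([[-32,-35,z],[32,-35,z]])/1e3
H=np.array([[409.22,121.61],[427.5,127.83]])
rows=np.array([152,158,162.]);Lc=np.array([149.5,148.9,148.5]);Rc=np.array([174.5,173.85,173.35])
def f(v,z):
    out=[]
    for y,co in((.03,Lc),(-.03,Rc)):
        p=proj("top",place(*v,z,[[.06,y,.024],[-.06,y,.024]])); out.append(np.interp(rows,p[:,1],p[:,0])-co)
    p=proj("top",place(*v,z,[[-.06,0.03,.024],[-.06,-.03,.024]])); out.append(np.interp([155,160,165],p[:,0],p[:,1])-[164.7,164.75,165.2])
    return np.concatenate(out)
for z in(.216,.219,.222,.225,.228):
    r=least_squares(f,[.585,.305,-.06],args=(z,)); v,_=fit([("scene",th(12.5),H)],z,[.59,.3,-.1])
    print(z,r.x,np.round(np.degrees(r.x[2]),2),"top d",np.round((np.array([.5831,.3089])-r.x[:2])*1e3,1),"scene d",np.round((np.array([.5872,.3119])-v[:2])*1e3,1),np.round(r.fun,1))
E
```

```text
0.216 [ 0.5882  0.3062 -0.0536] -3.07 top d [-5.1  2.7] scene d [ 4.7 -7.3] [ 0.3  0.2  0.1 -0.2 -0.2 -0.1 -0.1  0.1 -0. ]
0.219 [ 0.5875  0.3052 -0.0527] -3.02 top d [-4.4  3.7] scene d [ 2.8 -2.2] [ 0.2  0.1  0.1 -0.2 -0.2 -0.1 -0.1  0.1 -0. ]
0.222 [ 0.5869  0.3042 -0.0519] -2.97 top d [-3.8  4.7] scene d [0.9 2.9] [ 0.2  0.1  0.  -0.1 -0.1 -0.  -0.1  0.1 -0.1]
0.225 [ 0.5862  0.3031 -0.051 ] -2.92 top d [-3.1  5.8] scene d [-0.9  8.1] [ 0.1  0.1  0.  -0.1 -0.1 -0.  -0.1  0.1 -0.1]
0.228 [ 0.5855  0.3021 -0.0502] -2.88 top d [-2.4  6.8] scene d [-2.8 13.2] [ 0.1  0.  -0.  -0.1 -0.1  0.  -0.1  0.1 -0.1]
```

Call:
jog_arm:
  steps:
    - {"grip": 50, "xyz": [1.5, 5.2, 0], "twist": [0, 0, 0.8]}
    - {"grip": 50, "xyz": [1.5, 5.2, 10], "twist": [0, 0, 0.8]}
    - {"grip": 50, "xyz": [1.5, 5.2, 20], "twist": [0, 0, 0.8]}
    - {"grip": 50, "xyz": [1.5, 5.2, 25], "twist": [0, 0, 0.8]}
    - {"grip": 50, "xyz": [1.5, 5.2, 25], "twist": [0, 0, 0.8]}
    - {"grip": 50, "xyz": [1.5, 5.2, 25], "twist": [0, 0, 0.8]}

```text
t: 8.75
tool_pos: [0.5858, 0.3115, 0.2021]
tcp_rot: [-0.133, -3.138, 0.001]
contact_force: [0.2, 0.4, -1.4]
grip_width: 0.674
```

```bash
python3 - <<'E'
from h import *
togo(.5855,.3095,.203,-4.8)
s=read_camera("scene"); t=read_camera("top"); cv2.imwrite("pics/scene6.png",s[:,:,::-1]);cv2.imwrite("pics/top6.png",t[:,:,::-1])
f=lambda im,x,y,w,h:cv2.resize(im[y:y+h,x:x+w,::-1],(400,500),interpolation=cv2.INTER_CUBIC)
cv2.imwrite("pics/comb6.png",np.hstack([f(s,378,100,72,90),f(t,132,108,72,90)]))
print(copper(s,385,105,55,60))
togo(.5855,.3095,.203,-4.8)
E
```

```text
t 8.75 pos [0.5858 0.3115 0.2021] F [ 0.2457  0.3932 -1.4183] g 0.674 
 xyz mm [ 0.1 -2.1 -0.9] twist [-0.02 -0.02 -0.05]
[(np.int32(18), array([408.7222, 127.2778])), (np.int32(17), array([426.3529, 133.6471])), (np.int32(13), array([406.2308, 145.1538])), (np.int32(13), array([405.    , 151.2308])), (np.int32(16), array([423.3125, 151.6875])), (np.int32(12), array([422.0833, 157.5833]))]
t 8.85 pos [0.5862 0.3117 0.2029] F [ 0.492  -0.2279 -2.8455] g 0.675 
 xyz mm [ 0.5 -2.3 -0.1] twist [ 0.02  0.05 -0.05]
```

View pics/comb6.png

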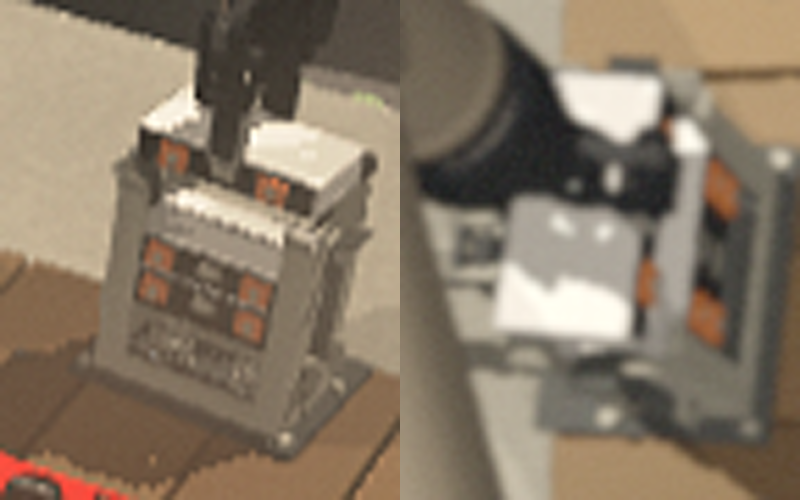

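The cell now sits just over the mouth, terminals at crop (172,155) and (270,190), with the posts' tops around it. Re-measuring the offset with the same features.

```bash
python3 - <<'E'
from h import *
th=lambda z:np.array([[-32,-35,z],[32,-35,z]])/1e3
H=np.array([[408.72,127.28],[426.35,133.65]])
t=cv2.imread("pics/top6.png")[:,:,::-1].copy().min(2).astype(float)
rows=np.arange(155,168); L=[];Rr=[];rr=[]
for r in rows:
    l=t[r,144:156]; a=t[r,144:147].mean(); b=l[8:12].mean(); m=(a+b)/2
    i=np.argmax(l>m) if b>a else 0; q=t[r,168:178]; w=q[:3].mean(); k=q.min(); n=(w+k)/2; j=np.argmax(q<n)
    if i>0 and j>0: rr.append(r);L.append(144+i-1+(m-l[i-1])/(l[i]-l[i-1]));Rr.append(168+j-1+(n-q[j-1])/(q[j]-q[j-1]))
rr=np.array(rr);L=np.array(L);Rr=np.array(Rr);print(np.c_[rr,L,Rr].T)
for c in(155,160,165): print(c,t[160:175,c].astype(int))
ok=rr>=159
def f(v,z):
    out=[]
    for y,co in((.03,L),(-.03,Rr)):
        p=proj("top",place(*v,z,[[.06,y,.024],[-.06,y,.024]])); out.append((np.interp(rr,p[:,1],p[:,0])-co)[ok])
    return np.concatenate(out+[[ (v[0]-.586)*10]])
for z in(.193,.196,.199,.202):
    r=least_squares(f,[.585,.305,-.06],args=(z,),loss="soft_l1",f_scale=.3); v,_=fit([("scene",th(12.5),H)],z,[.59,.3,-.1])
    print(z,r.x,np.round(np.degrees([r.x[2],v[2]]),2),"top dy",np.round((.3089-r.x[1])*1e3,1),"scene d",np.round((np.array([.5872,.3119])-v[:2])*1e3,1))
E
```

```text
[[155.     156.     157.     158.     159.     160.     161.     162.
  163.     164.     165.     166.     167.    ]
 [149.3919 149.2802 149.6076 149.4932 149.305  149.4245 149.375  149.1875
  148.8789 148.7486 148.6057 148.6286 148.8512]
 [174.4074 174.2764 174.0045 173.7833 173.5163 173.1439 172.7812 173.0464
  173.192  173.2419 173.1787 173.0232 172.8028]]
155 [241 239 235 231 229 229 219 181 131  98 111 135 143 127 105]
160 [228 239 242 241 241 241 236 214 168 125 110 102  88  85  87]
165 [236 240 239 240 240 239 238 228 189 166 168 132  77  56  58]
0.193 [ 0.586   0.3159 -0.0157] [-0.9  -3.91] top dy -7.0 scene d [  4.2 -10.5]
0.196 [ 0.586   0.3149 -0.0158] [-0.91 -4.09] top dy -6.0 scene d [ 2.4 -5.5]
0.199 [ 0.5887  0.3135 -0.0198] [-1.13 -4.27] top dy -4.6 scene d [ 0.5 -0.5]
0.202 [ 0.5884  0.3123 -0.0225] [-1.29 -4.45] top dy -3.4 scene d [-1.3  4.5]
```

Call:
jog_arm:
  steps:
    - {"grip": 50, "xyz": [0, -2, 0], "twist": [0, 0, -0.2]}
    - {"grip": 50, "xyz": [0, -2, 4], "twist": [0, 0, -0.2]}
    - {"grip": 50, "xyz": [0, -2, 8], "twist": [0, 0, -0.2]}
    - {"grip": 50, "xyz": [0, -2, 11], "twist": [0, 0, -0.2]}
    - {"grip": 50, "xyz": [0, -2, 11], "twist": [0, 0, -0.2]}

```text
t: 9.35
tool_pos: [0.5851, 0.3095, 0.1904]
tcp_rot: [-0.127, -3.137, 0.001]
contact_force: [0.1, 0.7, -4.0]
grip_width: 0.676
```

Call:
jog_arm:
  steps:
    - {"grip": 50, "xyz": [0, 0, 3], "twist": [0, 0, 0]}
    - {"grip": 50, "xyz": [0, 0, 6], "twist": [0, 0, 0]}
    - {"grip": 50, "xyz": [0, 0, 6], "twist": [0, 0, 0]}

```text
t: 9.65
tool_pos: [0.586, 0.3096, 0.1852]
tcp_rot: [0.127, 3.138, 0.0]
contact_force: [0.3, 0.0, -2.9]
grip_width: 0.677
```

No side force, and the underside is at about holder z = 137, inside the guides. Continuing to the ramps.

Call:
jog_arm:
  steps:
    - {"grip": 50, "xyz": [0, 0, 4], "twist": [0, 0, 0]}
    - {"grip": 50, "xyz": [0, 0, 8], "twist": [0, 0, 0]}
    - {"grip": 50, "xyz": [0, 0, 8], "twist": [0, 0, 0]}

```text
t: 9.95
tool_pos: [0.586, 0.3095, 0.1768]
tcp_rot: [0.128, 3.139, -0.0]
contact_force: [2.0, -0.7, -2.8]
grip_width: 0.678
```

Call:
jog_arm:
  steps:
    - {"grip": 50, "xyz": [0, 0, 3], "twist": [0, 0, 0]}
    - {"grip": 50, "xyz": [0, 0, 6], "twist": [0, 0, 0]}
    - {"grip": 50, "xyz": [0, 0, 6], "twist": [0, 0, 0]}

```text
t: 10.25
tool_pos: [0.5863, 0.3095, 0.1716]
tcp_rot: [0.128, 3.138, 0.0]
contact_force: [2.1, -0.6, -0.8]
grip_width: 0.673
```

Call:
jog_arm:
  steps:
    - {"grip": 50, "xyz": [0, 0, 3], "twist": [0, 0, 0]}
    - {"grip": 50, "xyz": [0, 0, 6], "twist": [0, 0, 0]}
    - {"grip": 50, "xyz": [0, 0, 8], "twist": [0, 0, 0]}
    - {"grip": 50, "xyz": [0, 0, 8], "twist": [0, 0, 0]}

```text
t: 10.65
tool_pos: [0.586, 0.31, 0.1653]
tcp_rot: [0.127, 3.137, 0.002]
contact_force: [-0.3, -0.9, 6.0]
grip_width: 0.67
```

The cell is on the catch ramps, with about 10 N of net push and a small side force. I'll release it here, then press with closed fingertips so the gripper body stays well above the posts.

Call:
jog_arm:
  steps:
    - {"grip": 100, "xyz": [0, 0, 0], "twist": [0, 0, 0]}
    - {"grip": 100, "xyz": [0, 0, 0], "twist": [0, 0, 0]}
    - {"grip": 100, "xyz": [0, 0, 0], "twist": [0, 0, 0]}
    - {"grip": 100, "xyz": [0, 0, -30], "twist": [0, 0, 0]}
    - {"grip": 100, "xyz": [0, 0, -60], "twist": [0, 0, 0]}
    - {"grip": 0, "xyz": [0, 0, -60], "twist": [0, 0, 0]}
    - {"grip": 0, "xyz": [0, 0, -60], "twist": [0, 0, 0]}
    - {"grip": 0, "xyz": [0, 0, -60], "twist": [0, 0, 0]}
    - {"grip": 0, "xyz": [0, 0, -60], "twist": [0, 0, 0]}
    - {"grip": 0, "xyz": [0, 0, -60], "twist": [0, 0, 0]}

```text
t: 11.65
tool_pos: [0.5851, 0.3095, 0.2221]
tcp_rot: [-0.127, -3.137, 0.002]
contact_force: [0.2, -0.0, 0.3]
grip_width: 0.143
```

```bash
python3 - <<'E'
from h import *
togo(.586,.3095,.203,-4.6)
s=read_camera("scene"); t=read_camera("top"); cv2.imwrite("pics/scene7.png",s[:,:,::-1]);cv2.imwrite("pics/top7.png",t[:,:,::-1])
f=lambda im,x,y,w,h:cv2.resize(im[y:y+h,x:x+w,::-1],(400,500),interpolation=cv2.INTER_CUBIC)
cv2.imwrite("pics/comb7.png",np.hstack([f(s,378,100,72,90),f(t,132,108,72,90)]))
print(copper(s,385,105,55,60))
E
```

```text
t 11.65 pos [0.5851 0.3095 0.2221] F [ 0.2127 -0.0402  0.3079] g 0.143 
 xyz mm [-1.   0.1 19.1] twist [-0.07 -0.12 -0.05]
[(np.int32(15), array([407.4, 137.2])), (np.int32(15), array([424.8   , 143.2667])), (np.int32(12), array([406.1667, 145.0833])), (np.int32(13), array([405.3077, 151.3077])), (np.int32(14), array([423.2857, 151.7143])), (np.int32(12), array([422.1667, 157.75  ]))]
```

View pics/comb7.png

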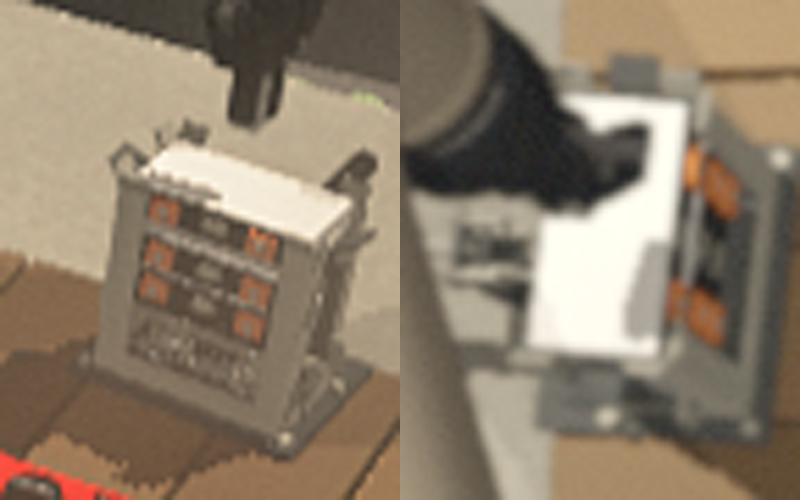

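The loose cell now sits between the posts on the ramps, terminals at crop (163,212) and (262,245), stacked in line with the others. Descending with the fingers shut to find contact.

Call:
jog_arm:
  steps:
    - {"grip": 0, "xyz": [0, 0, 7], "twist": [0, 0, 0]}
    - {"grip": 0, "xyz": [0, 0, 14], "twist": [0, 0, 0]}
    - {"grip": 0, "xyz": [0, 0, 18], "twist": [0, 0, 0]}
    - {"grip": 0, "xyz": [0, 0, 20], "twist": [0, 0, 0]}
    - {"grip": 0, "xyz": [0, 0, 20], "twist": [0, 0, 0]}

```text
t: 12.25
tool_pos: [0.5854, 0.3096, 0.2028]
tcp_rot: [-0.127, -3.138, 0.001]
contact_force: [-0.4, 0.6, 1.0]
grip_width: -0.001
```

Call:
jog_arm:
  steps:
    - {"grip": 0, "xyz": [0, 0, 4], "twist": [0, 0, 0]}
    - {"grip": 0, "xyz": [0, 0, 8], "twist": [0, 0, 0]}
    - {"grip": 0, "xyz": [0, 0, 8], "twist": [0, 0, 0]}

```text
t: 12.55
tool_pos: [0.5853, 0.3095, 0.1946]
tcp_rot: [-0.127, -3.138, 0.001]
contact_force: [-0.5, -0.5, -0.3]
grip_width: -0.002
```

Call:
jog_arm:
  steps:
    - {"grip": 0, "xyz": [0, 0, 3], "twist": [0, 0, 0]}
    - {"grip": 0, "xyz": [0, 0, 6], "twist": [0, 0, 0]}
    - {"grip": 0, "xyz": [0, 0, 6], "twist": [0, 0, 0]}

```text
t: 12.85
tool_pos: [0.5854, 0.3095, 0.1888]
tcp_rot: [-0.127, -3.138, 0.001]
contact_force: [-0.5, 0.1, 0.8]
grip_width: -0.0
```

Call:
jog_arm:
  steps:
    - {"grip": 0, "xyz": [0, 0, 3], "twist": [0, 0, 0]}
    - {"grip": 0, "xyz": [0, 0, 6], "twist": [0, 0, 0]}
    - {"grip": 0, "xyz": [0, 0, 6], "twist": [0, 0, 0]}

```text
t: 13.15
tool_pos: [0.5853, 0.3095, 0.1827]
tcp_rot: [-0.127, -3.138, 0.001]
contact_force: [0.2, 1.1, -0.5]
grip_width: -0.001
```

Call:
jog_arm:
  steps:
    - {"grip": 0, "xyz": [0, 0, 3], "twist": [0, 0, 0]}
    - {"grip": 0, "xyz": [0, 0, 6], "twist": [0, 0, 0]}
    - {"grip": 0, "xyz": [0, 0, 6], "twist": [0, 0, 0]}

```text
t: 13.45
tool_pos: [0.5853, 0.3095, 0.1767]
tcp_rot: [-0.127, -3.138, 0.001]
contact_force: [0.7, -0.2, -0.5]
grip_width: 0.002
```

Call:
jog_arm:
  steps:
    - {"grip": 0, "xyz": [0, 0, 3], "twist": [0, 0, 0]}
    - {"grip": 0, "xyz": [0, 0, 6], "twist": [0, 0, 0]}
    - {"grip": 0, "xyz": [0, 0, 6], "twist": [0, 0, 0]}

```text
t: 13.75
tool_pos: [0.5866, 0.3099, 0.1722]
tcp_rot: [0.127, 3.137, 0.002]
contact_force: [0.9, -0.0, 2.9]
grip_width: 0.002
```

Contact at TCP z ≈ 0.172. Now pressing down.

Call:
jog_arm:
  steps:
    - {"grip": 0, "xyz": [0, 0, 3], "twist": [0, 0, 0]}
    - {"grip": 0, "xyz": [0, 0, 6], "twist": [0, 0, 0]}
    - {"grip": 0, "xyz": [0, 0, 9], "twist": [0, 0, 0]}
    - {"grip": 0, "xyz": [0, 0, 9], "twist": [0, 0, 0]}

```text
t: 14.15
tool_pos: [0.5867, 0.3098, 0.1626]
tcp_rot: [0.128, 3.137, 0.001]
contact_force: [2.6, 1.0, 3.1]
grip_width: 0.005
```

```bash
python3 - <<'E'
from h import *
s=read_camera("scene"); print(copper(s,385,105,55,60))
togo(.586,.3095,.15,-4.6)
E
```

```text
[(np.int32(15), array([407.2, 140.8])), (np.int32(14), array([406.2857, 147.    ])), (np.int32(14), array([424.0714, 146.7857])), (np.int32(14), array([405.2857, 153.    ])), (np.int32(14), array([423.4286, 153.6429])), (np.int32(15), array([422.2, 159.8]))]
t 14.2 pos [0.5867 0.3098 0.1626] F [2.3225 1.7917 3.2931] g 0.002 
 xyz mm [ 0.7 -0.3 12.6] twist [ 0.04  0.13 -0.06]
```

Call:
jog_arm:
  steps:
    - {"grip": 0, "xyz": [0, 0, 4], "twist": [0, 0, 0]}
    - {"grip": 0, "xyz": [0, 0, 8], "twist": [0, 0, 0]}
    - {"grip": 0, "xyz": [0, 0, 12], "twist": [0, 0, 0]}
    - {"grip": 0, "xyz": [0, 0, 15], "twist": [0, 0, 0]}
    - {"grip": 0, "xyz": [0, 0, 15], "twist": [0, 0, 0]}

```text
t: 14.7
tool_pos: [0.5867, 0.3098, 0.149]
tcp_rot: [0.127, 3.136, 0.002]
contact_force: [1.4, -0.8, 7.2]
grip_width: -0.002
```

```bash
python3 - <<'E'
from h import *
s=read_camera("scene"); print(copper(s,385,105,55,65))
togo(.586,.3095,.15,-4.6)
E
```

```text
[(np.int32(14), array([406.2143, 144.0714])), (np.int32(16), array([423.6875, 150.4375])), (np.int32(14), array([405.2143, 150.6429])), (np.int32(14), array([404.5714, 156.4286])), (np.int32(13), array([422.4615, 156.7692])), (np.int32(15), array([421.    , 162.8667]))]
t 14.75 pos [0.5867 0.3099 0.1489] F [1.4505 0.1383 7.2295] g -0.002 
 xyz mm [ 0.7 -0.4 -1.1] twist [ 0.08  0.15 -0.05]
```

Call:
jog_arm:
  steps:
    - {"grip": 0, "xyz": [0, 0, 3], "twist": [0, 0, 0]}
    - {"grip": 0, "xyz": [0, 0, 5], "twist": [0, 0, 0]}
    - {"grip": 0, "xyz": [0, 0, 7], "twist": [0, 0, 0]}
    - {"grip": 0, "xyz": [0, 0, 8], "twist": [0, 0, 0]}
    - {"grip": 0, "xyz": [0, 0, 8], "twist": [0, 0, 0]}

```text
t: 15.25
tool_pos: [0.5867, 0.3099, 0.1416]
tcp_rot: [0.127, 3.136, 0.002]
contact_force: [-0.5, -0.6, 10.4]
grip_width: 0.002
```

```bash
python3 - <<'E'
from h import *
s=read_camera("scene"); print(copper(s,385,105,55,65))
togo(.586,.3095,.15,-4.6)
E
```

```text
[(np.int32(17), array([406.0588, 145.8235])), (np.int32(14), array([405.0714, 152.0714])), (np.int32(13), array([423.3846, 152.6154])), (np.int32(13), array([404.1538, 158.0769])), (np.int32(15), array([422.2667, 158.8667])), (np.int32(15), array([421.2, 164.8]))]
t 15.3 pos [0.5868 0.3099 0.1417] F [ 0.6676 -0.8578 10.684 ] g -0.003 
 xyz mm [ 0.7 -0.4 -8.3] twist [ 0.1   0.17 -0.05]
```

The cell is now about 3 mm below the seat level. One more 2 mm for margin, then up.

Call:
jog_arm:
  steps:
    - {"grip": 0, "xyz": [0, 0, 1], "twist": [0, 0, 0]}
    - {"grip": 0, "xyz": [0, 0, 2], "twist": [0, 0, 0]}
    - {"grip": 0, "xyz": [0, 0, 2], "twist": [0, 0, 0]}
    - {"grip": 0, "xyz": [0, 0, 2], "twist": [0, 0, 0]}

```text
t: 15.7
tool_pos: [0.5868, 0.3099, 0.14]
tcp_rot: [0.127, 3.136, 0.003]
contact_force: [0.2, 0.1, 12.1]
grip_width: 0.001
```

Call:
jog_arm:
  steps:
    - {"grip": 0, "xyz": [0, 0, -3], "twist": [0, 0, 0]}
    - {"grip": 0, "xyz": [0, 0, -8], "twist": [0, 0, 0]}
    - {"grip": 0, "xyz": [0, 0, -20], "twist": [0, 0, 0]}
    - {"grip": 0, "xyz": [0, 0, -60], "twist": [0, 0, 0]}
    - {"grip": 0, "xyz": [0, 0, -100], "twist": [0, 0, 0]}
    - {"grip": 0, "xyz": [0, -40, -110], "twist": [0, 0, 0]}
    - {"grip": 0, "xyz": [0, -80, -110], "twist": [0, 0, 0]}
    - {"grip": 0, "xyz": [0, -120, -110], "twist": [0, 0, 0]}
    - {"grip": 0, "xyz": [0, -150, -110], "twist": [0, 0, 0]}
    - {"grip": 0, "xyz": [0, -150, -110], "twist": [0, 0, 0]}

```text
t: 16.7
tool_pos: [0.5728, 0.1524, 0.2472]
tcp_rot: [-0.143, -3.136, 0.008]
contact_force: [0.6, -0.9, 0.1]
grip_width: 0.003
```

```bash
python3 - <<'E'
from h import *
togo(.586,.3095,.203,-4.6)
s=read_camera("scene"); t=read_camera("top"); cv2.imwrite("pics/scene8.png",s[:,:,::-1]);cv2.imwrite("pics/top8.png",t[:,:,::-1])
f=lambda im,x,y,w,h:cv2.resize(im[y:y+h,x:x+w,::-1],(400,500),interpolation=cv2.INTER_CUBIC)
cv2.imwrite("pics/comb8.png",np.hstack([f(s,378,100,72,90),f(t,132,108,72,90)]))
print(copper(s,385,105,55,65))
E
```

```text
t 16.7 pos [0.5728 0.1524 0.2472] F [ 0.6483 -0.9414  0.0883] g 0.003 
 xyz mm [  1.1 157.9  43.5] twist [-0.28 -0.12 -0.63]
[(np.int32(15), array([406.0667, 145.    ])), (np.int32(12), array([405.1667, 151.0833])), (np.int32(13), array([424.    , 151.6154])), (np.int32(11), array([404.5455, 157.    ])), (np.int32(12), array([422.0833, 157.5833])), (np.int32(15), array([421.2667, 163.8667]))]
```

View pics/comb8.png

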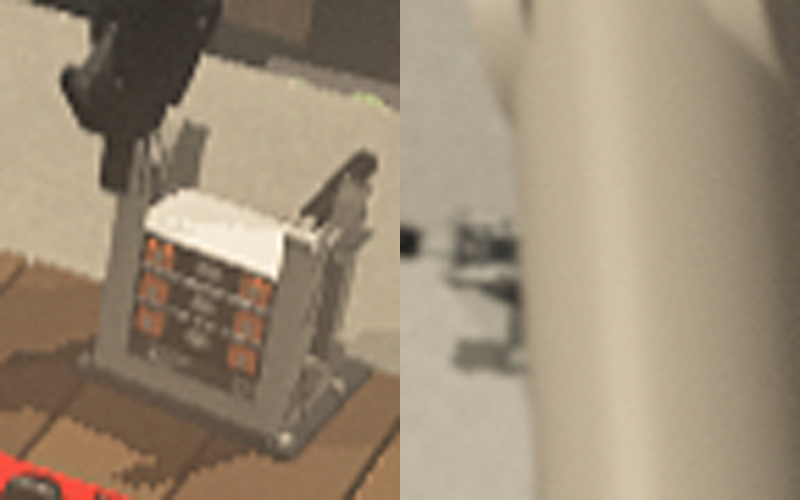

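All three cells are in the holder. The third cell's terminals stay at scene pixels (406.1,145.0) and (424.0,151.6), where cell_high's were when it was the held top cell, so both ends are caught. Last check on the bystanders, then hand in.

```bash
python3 - <<'E'
from h import *
a=cv2.imread("pics/scene0.png").astype(int); b=read_camera("scene")[:,:,::-1].astype(int)
for n,(x,y,w,h) in dict(tester=(362,180,52,32),cap=(304,252,40,36),scoop=(262,188,62,52),pack=(378,202,78,90),brown=(186,216,52,34),yellow=(190,284,60,44),yellow2=(274,336,40,60)).items():
    d=np.abs(a-b)[y:y+h,x:x+w].max(2); print(n,"median",np.median(d),"frac>60",round((d>60).mean(),3))
print(copper(b[:,:,::-1].astype(np.uint8).copy(),395,135,40,32)[:3])
togo(.586,.3095,.203,-4.6)
job_done()
E
```

```text
tester median 3.0 frac>60 0.0
cap median 3.0 frac>60 0.0
scoop median 4.0 frac>60 0.094
pack median 3.0 frac>60 0.0
brown median 4.0 frac>60 0.166
yellow median 4.0 frac>60 0.0
yellow2 median 3.0 frac>60 0.0
[(np.int32(16), array([406.0625, 144.875 ])), (np.int32(12), array([405.1667, 151.0833])), (np.int32(14), array([423.7857, 151.5714]))]
t 16.85 pos [0.5726 0.1615 0.2467] F [ 0.0008  0.6643 -0.3443] g 0.0 
 xyz mm [ -1.7 148.6  43.8] twist [ 0.05 -0.15  0.02]
the job is handed in; nothing more can be done
```

The loose cell is in the holder as the third cell, terminals facing the same way as the other two, and the job is handed in at about 17 s. I set it on the catch ramps between the posts, let go, and pressed it down with shut fingertips to about 3–5 mm below its seat (12 N at most). Then I backed off clear of it.

**Last checks**
- **Cell held:** with the robot clear and contact force about 0, the third cell's terminals show at scene pixels (406,145) and (424,151.6). That is within about half a pixel of where the top held cell's terminals were at the start, so both catches hold. I did not read the catch angles directly.
- **Bystanders:** the tester, cap and pack look unchanged. The scoop (9% of pixels) and the brown look-alike (17%) regions did change. The arm never went near them, so I put it down to shadow, but I did not confirm that in a close view.

**What failed or disagreed**
- **First grasp:** it closed above the cell and I had to redo it. In use the fingertips sat well behind the stated 14 mm ahead of the TCP, by about 20 mm with the fingers shut. I went by the pictures and the contact force instead.
- **Camera agreement:** the two cameras differed by 3–4 mm on the holder's position, so I lined the cell up by relative measurements.

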